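# Pack the sample case and shut its lid

## Task

Get the sample case ready to go out: lay the pocket colour fan flat in the case's empty compartment, beside the one that holds the sticky notes. Then shut the lid fully. Leave the notes in their compartment and the tester pot and the tape roll where they are.

Things in the scene. Friction and masses are not known exactly. Their poses are not given: they have to be found in the camera images.
- fan_mid (a point): Centre of the pocket colour fan, a loose small booklet-like pack of colour cards with a dark red and dark blue cover, 96 x 54 x 16 mm (its own x, y, z), about 40 to 80 g, lying flat on the worktop right of the case; the centre is 8 mm above its underside. Grip it across its 54 mm.
- case: The open sample case, a grey box fixed to the worktop; origin at the centre of its underside; x across it towards the hinge side (roughly away from the robot), y along it (to the left), z up. 140 mm (x) by 270 mm (y), 50 mm high without the lid, walls 5 mm. A wall 43 mm high across the middle (y = 0) makes two equal compartments, each 130 mm (x) by 127 mm (y) inside.
- bay (a point): Centre of the floor of the case's empty compartment, 8 mm above the worktop and 66 mm left or right of the case's middle (either may be the empty one); axes parallel to the case's. The floor of each compartment is a flat pale liner board; the other compartment holds a yellow block of sticky notes.
- lid_edge (a point): Middle of the lid's free long edge, half-way through its thickness, 140 mm from the hinge line. The lid is a flat board 140 x 270 mm, 12 mm thick, with a 1 mm thick black panel on its outside. Its hinge line runs along y at x = +70 mm, z = +50 mm of the case and lies in the lid's inner face. It stands open, leaning a little back beyond upright. Shut, its top is 63 mm above the worktop.
- case_lid (a joint): Angle of the lid in rad: 0 = shut, 1.57 = upright, up to 1.92 = leaning back. The hinge is stiff (0.16 N m): the lid stays at any angle where it is left and has to be pushed all the way down, with 1 to 2 N at its edge.
- notes: Yellow block of sticky notes, 50 x 52 x 18 mm, lying loose in the other compartment; origin at the centre of its underside.
- tester_pot: Bystander: small round paint tester pot with a screw lid, 49 mm across and 60 mm high, standing loose on the worktop right of the case; origin at the centre of its underside.
- tape_roll: Bystander: roll of masking tape, 90 mm across and 19 mm high, lying loose on the worktop right of the case; origin at the centre of its underside.
There are look-alikes about, which are no part of the job. There is more than one size of the part that bears fan_mid; the job needs the smallest.

How it is judged:
On the way:
1. the pocket fan lies in the empty compartment, the lid still open (x of fan_mid in the frame of bay between -0.043 and 0.043 m and y of fan_mid in the frame of bay between -0.043 and 0.043 m and z of fan_mid in the frame of bay below 0.016 m and value of joint case_lid above 1 rad), for 0.1 s.
At the end, for the whole second after the job is handed in: The pocket fan lies flat (within 10 degrees) on the floor of the formerly empty compartment, anywhere in it; the sticky notes still lie on the floor of the other compartment; the lid is shut to within 0.07 rad (about 10 mm at its edge) (x of fan_mid in the frame of bay between -0.043 and 0.043 m and y of fan_mid in the frame of bay between -0.043 and 0.043 m and z of fan_mid in the frame of bay below 0.016 m and angle between fan_mid's own z axis and vertical below 0.17 rad and value of joint case_lid below 0.07 rad and x of notes in the frame of case between -0.05 and 0.05 m and z of notes in the frame of bay below 0.008 m and horizontal distance between notes and bay between 0.085 and 0.17 m); the robot touches nothing.
It fails at once if the tester pot or the tape roll is pushed more than 30 mm from its place, or the pot is tipped over (distance of any of tester_pot, tape_roll from where it was at the start of the episode above 0.03 m or angle between tester_pot's own z axis and vertical above 0.5 rad).
It also fails if it takes over 51 s, if anything falls off the work surface, if the arm or the gripper's body presses on something with over 40 N, if the wrist force passes 120 N, or if a joint passes its speed limit or range.

## Robot

A 6-joint arm with a two-finger parallel gripper is mounted at the origin on a cart in front of the work surface, level with it; the furniture and walls round the work are solid. World frame = base frame: x ahead of the robot, y to its left, z up, the work surface at z = 0. Lengths are in m, angles in rad, forces in N, time in s.
With the tool pointing down it reaches from about 0.225 to 0.875 m from the base axis. Payload 3.4 kg.
Tool frame: the origin (TCP) lies midway between the tips of the shut fingers; the grasp point (between the pads) lies 19 mm behind it (manip.tcp_to_grasp is the distance from the TCP to the grasp point, in m); x points along the fingers, y is the direction in which the jaws open and shut, and the axes are right-handed (so a half turn about x gives the same grasp; the last joint's range is limited). The gripper opens to 85 mm and grips with 20 to 120 N. Pads are 22 mm wide; open, the fingers measure 114 mm over their backs; the gripper's body (76 mm by 85 mm) begins 54 mm behind the grasp point. The pads swing forward as they close: fully open they stand 13 mm farther back than shut.
Start: joints at [-1.248, 0.276, 1.505, -0, 1.361, -0.121], TCP at [0.247, -0.519, 0.231] pointing down, gripper open.
Joint ranges: [-2.89, 2.89], [-0.75, 2.08], [0.22, 2.7], [-1.18, 4.32], [0.11, 2.71], [-2.7, 2.7]. Speed limits (rad/s): [2.57, 2.57, 3.14, 3.14, 3.14, 3.14].

## Interface

Orientations are given as a unit quaternion [w, x, y, z].
In Python, from rig import readout, eyes, job, manip gives the robot as it stands. The module is installed in compiled form; this text tells all that it offers.
- The arm moves only by the tool carry_out, never from a script. Its argument "deltas" is one flat list of numbers, 7 for each row, row after row: the shift along the tool's x, y, z scaled (see below), then the turn, a rotation vector about the tool's x, y, z scaled (see below), then the opening, from -1 (shut) to 1 (fully open). In form: [dx, dy, dz, ax, ay, az, grip, dx, dy, dz, ax, ay, az, grip, ...]. A call has 1 to 10 rows; each row shifts and turns the commanded pose from where the row before left it, along the tool's axes as they then stand; what a row does not reach is not made up. The controller multiplies each number of a shift by 60 mm and each number of a turn by 4 degrees. A row lasts 1/8 s, in which the tool goes at most 62.5 mm and 10.7 degrees, less where a joint would pass 70% of its speed; a pose out of reach is approached as far as the arm can. A call with a number of a shift or a turn outside -1 to 1 is refused whole. A call with a gripper value outside its range is refused whole. The fingers move at their own pace and stop on an object; "newtons" is the grip in N (left out, the last holds). Time passes only in rows, so rows that do not move let the fingers close. It gives the time, the measured TCP pose, the force and the opening at its end, in the units of the state.
- readout.get_state(): the state, without advancing time (a new reading comes with each control period).
- eyes.get_image(name): name is "scene" or "top" or "wrist"; returns a dict with "color" (400x640x3 uint8, red, green, blue), "z_map" (400x640 float32, m along the optical axis (not along the pixel's ray), 0 where there is no reading), "mtx" (3x3 intrinsics, pixels), "distortion" ([k1, k2, p1, p2, k3] as OpenCV has them; the pictures are not rectified), "origin" and "orientation" of the camera in the world. Camera axes: x right, y down, z forward; pixel columns grow to the right and rows downward; lengths in m; the calibration is good to about 2 mm. A picture is of the moment at which its call begins.
- job.sign_off(): hands the job in, once; it reports no verdict.
The state is a dict: "clock": time; "qpos": joint angles; "qd": joint speeds; "effort": joint torques, N m; "position": TCP position; "ee_rot": TCP orientation; "contact_force": force on the tool from outside, world axes, zero at the start; "moment": the same for the moment, N m; "width": finger opening in m.
Only numpy, scipy, OpenCV 4.12 (cv2) and the standard library are available. Lean on these libraries where they do the work, as an engineer would, in place of code of your own. Each camera call takes 0.05 s, during which the arm holds its last target.

## Working session

There is one attempt and no reset: what is moved stays moved. The work goes in short steps, Python scripts to look and compute and a tool call to move; the robot and the scene stay as the last step left them, time stands still between calls to the robot, and variables do not carry over. Pictures are saved under pics/ and viewed, and the job is handed in when it is done.

Besides the shell and the picture viewer there is one more tool, called after "Call:" as a command line: name --argument value ..., lists and objects as JSON in quotes. carry_out: Moves the arm, as the interface text tells. Its arguments: {"type":"object","properties":{"deltas":{"type":"array"},"newtons":{"type":"number"}},"required":["deltas"]}

```bash
mkdir -p pics
cat > h.py <<'E'
import numpy as np,cv2
from rig import readout,eyes,job,manip
from scipy.spatial.transform import Rotation as R
def q2R(q): return R.from_quat([q[1],q[2],q[3],q[0]]).as_matrix()
def snap(n,f):
    im=eyes.get_image(n); cv2.imwrite('pics/'+f,im['color'][:,:,::-1]); 
    np.savez('pics/'+f+'.npz',**{k:np.array(v) for k,v in im.items()}); return im
def load(f): return dict(np.load('pics/'+f+'.npz'))
def cloud(im):
    h,w=im['z_map'].shape
    u,v=np.meshgrid(np.arange(w),np.arange(h))
    p=np.stack([u,v],-1).reshape(-1,1,2).astype(np.float64)
    n=cv2.undistortPoints(p,im['mtx'],im['distortion']).reshape(h,w,2)
    z=im['z_map'][...,None]
    P=np.concatenate([n*z,z],-1)
    return P@q2R(im['orientation']).T+im['origin']
E
python3 - <<'E'
from h import *
snap('scene','s0.png');snap('top','t0.png')
print(readout.get_state()); print(manip.tcp_to_grasp)
E
```

```text
{'clock': 0.1, 'qpos': array([-1.24798702e+00,  2.76508137e-01,  1.50601396e+00, -3.09217469e-05,
        1.36066865e+00, -1.20974804e-01]), 'qd': array([-5.61765388e-04,  1.58580045e-04, -2.29699748e-03,  2.69208498e-05,
       -3.38002080e-04, -2.32031373e-03]), 'effort': array([ 8.41216370e-04, -4.17703593e+01, -2.46405745e+01, -3.01735445e-04,
        5.84172114e-03,  2.83515355e-06]), 'position': array([ 0.24673126, -0.51885718,  0.2305367 ]), 'ee_rot': array([-0.15505813, -0.68970222, -0.15618025,  0.68983734]), 'contact_force': array([-0.36547766,  0.30623891,  0.31788557]), 'moment': array([-0.05342774,  0.00652384,  0.01332032]), 'width': 0.08554724869209848}
0.0187
```

View pics/s0.png

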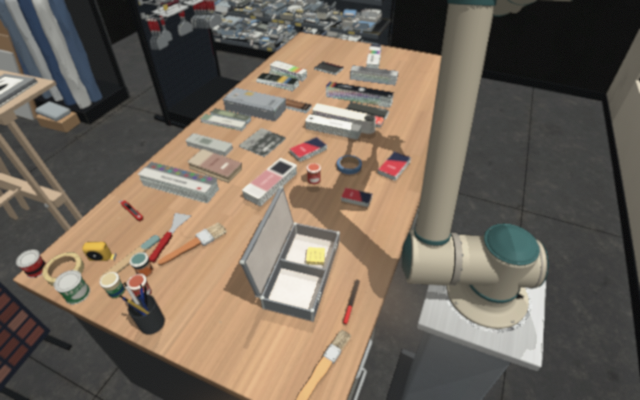

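View pics/t0.png

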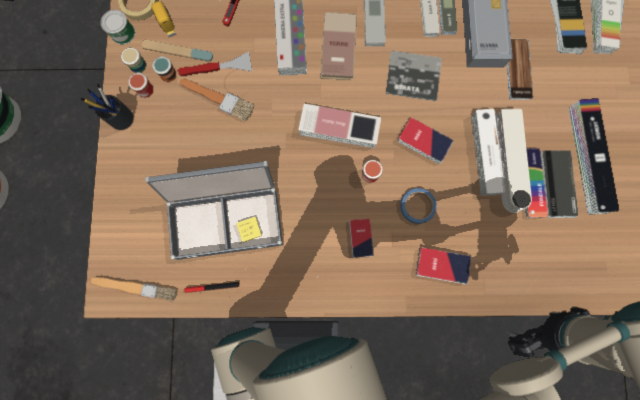

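In the top view three red/blue fans are candidates: A (361,238), B (444,265) and C (426,139). A looks smallest. The empty compartment is the left one (200,226), and the notes are at (248,229). I'll measure all three next.

```bash
cat > m.py <<'E'
from h import *
im=load('t0.png');P=cloud(im);c=im['color'].astype(int)
hsv=cv2.cvtColor(im['color'],cv2.COLOR_RGB2HSV)
print('table z',np.median(P[300:312,300:420,2]))
Z=P[...,2]
for n,(u0,u1,v0,v1) in dict(A=(340,385,212,264),B=(408,480,238,290),C=(390,462,110,168)).items():
    s=np.s_[v0:v1,u0:u1]; m=(Z[s]>0.008)&(Z[s]<.05)
    k,l,st,_=cv2.connectedComponentsWithStats(m.astype(np.uint8)); i=1+np.argmax(st[1:,4]); m=l==i
    p=P[s][m]; r=cv2.minAreaRect((p[:,:2]*1000).astype(np.float32)); print(n,r,np.percentile(p[:,2],[50,90]),m.sum())
def at(u,v): return P[v,u].round(4)
for n,u,v in [('pot',372,169),('tapeL',402,206),('tapeR',435,206),('notes',248,229),('case fl',175,255),('fr',281,245),('br',278,193),('bl',170,206),('bay',200,226),('lidtopL',150,180),('lidR',268,166)]: print(n,at(u,v))
for n,(u0,u1,v0,v1) in dict(pot=(358,388,154,186),tape=(395,442,182,226),case=(160,290,186,260)).items():
    s=np.s_[v0:v1,u0:u1]
    lo,hi=(.04,.056) if n=='case' else ((.045,.07) if n=='pot' else (.01,.03))
    m=(Z[s]>lo)&(Z[s]<hi); p=P[s][m]; r=cv2.minAreaRect((p[:,:2]*1000).astype(np.float32)); print(n,r,m.sum(),np.median(p[:,2]))
crop=cv2.resize(im['color'][95:300,330:490],None,fx=3.7,fy=2.9*1,interpolation=cv2.INTER_CUBIC)
crop=cv2.resize(im['color'][100:295,330:490],None,fx=3,fy=3,interpolation=cv2.INTER_CUBIC)
cv2.imwrite('pics/c0.png',crop[:,:,::-1])
E
python3 m.py
```

```text
table z -0.0002199124832164001
A ((446.2548828125, -206.12890625), (95.30152130126953, 53.02825927734375), 4.652077674865723) [0.0149286  0.01805193] 794
B ((375.3434143066406, -410.4788818359375), (127.03619384765625, 71.50050354003906), 79.2477798461914) [0.0203365  0.02336261] 1464
C ((702.0054321289062, -381.1429138183594), (128.29132080078125, 73.89826202392578), 59.584774017333984) [0.02034906 0.02328262] 1316
pot [ 0.6127 -0.2325  0.0609]
tapeL [ 0.5257 -0.3116  0.0186]
tapeR [ 0.5249 -0.3954  0.0207]
notes [0.4685 0.0783 0.0241]
case fl [0.4041 0.2569 0.0298]
fr [ 0.4291 -0.0036  0.0084]
br [0.5642 0.006  0.0015]
bl [0.5251 0.2718 0.0416]
bay [0.4783 0.2032 0.0088]
lidtopL [0.5598 0.2712 0.1879]
lidR [0.5959 0.0148 0.1642]
pot ((614.2423095703125, -234.2744140625), (46.95783996582031, 47.192665100097656), 20.98122215270996) 301 0.0590507065490784
tape ((528.1705322265625, -354.4548645019531), (88.47270202636719, 89.48780059814453), 1.0975531339645386) 482 0.018422539223748036
case ((481.5708312988281, 136.49307250976562), (144.3046112060547, 272.6139221191406), 7.57885217666626) 1008 0.048464465477120466
```

Run:
```python
from h import *
im=load('t0.png');P=cloud(im)
# lid pts
s=np.s_[160:205,140:285];p=P[s].reshape(-1,3);p=p[(p[:,2]>.065)&(p[:,2]<.25)]
print(len(p),p.min(0),p.max(0))
c=p.mean(0);u,S,vt=np.linalg.svd(p-c,full_matrices=False);print(c,vt,S)
st=readout.get_state();print(q2R(st['ee_rot']).round(3))
```

```text
3040 [0.53759635 0.01218956 0.06502794] [0.60207166 0.28403227 0.19345072]
[0.56724389 0.14650349 0.14034242] [[-0.12996268  0.9915106   0.00405463]
 [ 0.19898809  0.0220759   0.97975323]
 [-0.9713462  -0.12813818  0.20016785]] [4.30700761 2.19764486 0.13230806]
[[-0.001  0.429 -0.903]
 [ 0.002 -0.903 -0.429]
 [-1.    -0.002 -0.   ]]
```

View pics/c0.png

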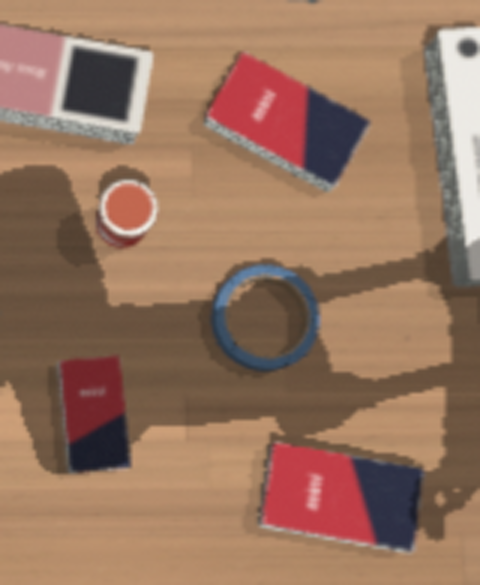

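Crop check: A measures 95×53×16 mm, which matches 96×54×16. B and C are about 127×72×21 mm, so A is the target. Next I work out the moves.

```bash
cat > g.py <<'E'
from h import *
import sys
def go(x,y,z,yaw=None):
    st=readout.get_state();Rm=q2R(st['ee_rot']);p=st['position']
    d=Rm.T@(np.array([x,y,z])-p)/0.06
    print('pos',p.round(4),'F',st['contact_force'].round(1),'w',round(st['width'],4),'t',round(st['clock'],2),'q',st['qpos'].round(2))
    print('shift units (current tool axes)',d.round(3))
    if yaw is not None:
        w=np.radians(yaw); T=np.column_stack([[0,0,-1],[np.cos(w),np.sin(w),0],np.cross([0,0,-1],[np.cos(w),np.sin(w),0])])
        rv=R.from_matrix(Rm.T@T).as_rotvec(degrees=True)/4
        print('rot units',rv.round(3)); print('shift units after turn',(T.T@(np.array([x,y,z])-p)/0.06).round(3))
a=[float(v) for v in sys.argv[1:]]
go(*a)
E
python3 g.py 0.446 -0.206 0.15 -85.35
```

```text
pos [ 0.2467 -0.5189  0.2305] F [-0.4  0.3  0.3] w 0.0855 t 0.1 q [-1.25  0.28  1.51 -0.    1.36 -0.12]
shift units (current tool axes) [ 1.348 -3.281 -5.238]
rot units [5.194e+00 2.000e-03 2.300e-02]
shift units after turn [ 1.342 -4.928 -3.733]
```

Call:
carry_out --deltas '[0,0,0,0.866,0,0,1,0,0,0,0.866,0,0,1,0,0,0,0.866,0,0,1,0,0,0,0.866,0,0,1,0,0,0,0.866,0,0,1,0,0,0,0.866,0,0,1,0,-0.6,-0.45,0,0,0,1,0,-0.6,-0.45,0,0,0,1,0,-0.6,-0.45,0,0,0,1,0,-0.6,-0.45,0,0,0,1]'

```text
clock: 1.35
position: [0.3433, -0.3656, 0.2309]
ee_rot: [-0.028, -0.706, -0.029, 0.707]
contact_force: [0.6, 0.4, 0.3]
width: 0.0854
```

Call:
carry_out --deltas '[0.2,-0.6,-0.45,0,0,0,1,0.2,-0.6,-0.45,0,0,0,1,0.2,-0.6,-0.45,0,0,0,1,0.2,-0.6,-0.45,0,0,0,1,0.2,0,0,0,0,0,1,0,0,0,0,0,0,1]'

```text
clock: 2.1
position: [0.438, -0.2145, 0.1702]
ee_rot: [-0.029, -0.706, -0.029, 0.707]
contact_force: [0.8, 0.0, 0.3]
width: 0.0852
```

```bash
python3 g.py 0.446 -0.206 0.06 -85.35; python3 -c "
from h import *
snap('wrist','w1.png')"
```

```text
pos [ 0.438  -0.2145  0.1702] F [0.8 0.  0.3] w 0.0852 t 2.1 q [-0.6   0.19  1.78 -0.    1.17  0.89]
shift units (current tool axes) [ 1.836 -0.129 -0.15 ]
rot units [0.011 0.036 0.015]
shift units after turn [ 1.837 -0.131 -0.145]
```

View pics/w1.png

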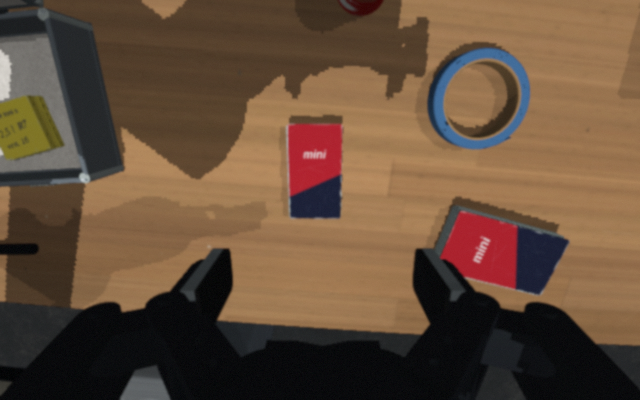

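The wrist view shows the small fan at (315,170), aligned with the jaws. I'll refine its pose from this depth image.

```bash
python3 - <<'E'
from h import *
im=load('w1.png');P=cloud(im);s=np.s_[105:235,270:360];Z=P[s][...,2]
print(np.median(P[150:200,360:400,2]))
m=(Z>.008)&(Z<.04);p=P[s][m];print(cv2.minAreaRect((p[:,:2]*1000).astype(np.float32)),np.median(p[:,2]))
E
python3 g.py 0.446 -0.206 0.002 -85.35
```

```text
-4.4581504266810734e-05
((446.5692138671875, -206.70150756835938), (94.03133392333984, 53.868289947509766), 4.720342636108398) 0.01525416495324411
pos [ 0.4383 -0.2153  0.1709] F [ 0.2 -0.5  0.7] w 0.086 t 2.15 q [-0.6   0.19  1.78 -0.    1.17  0.89]
shift units (current tool axes) [ 2.814 -0.143 -0.144]
rot units [-0.006  0.018  0.002]
shift units after turn [ 2.815 -0.144 -0.141]
```

Call:
carry_out --deltas '[0.4,-0.15,-0.15,0,0,0,1,0.5,0,0,0,0,0,1,0.5,0,0,0,0,0,1,0.5,0,0,0,0,0,1,0.4,0,0,0,0,0,1,0.2,0,0,0,0,0,1,0.15,0,0,0,0,0,1,0,0,0,0,0,0,1]'

```text
clock: 3.15
position: [0.4471, -0.2055, 0.0123]
ee_rot: [0.028, 0.707, 0.028, -0.707]
contact_force: [0.6, -0.3, 0.1]
width: 0.0853
```

```bash
python3 g.py 0.4465 -0.2065 0.002 -85.3
```

```text
pos [ 0.4471 -0.2055  0.0123] F [ 0.6 -0.3  0.1] w 0.0853 t 3.15 q [-0.57  0.38  1.98 -0.    0.77  0.92]
shift units (current tool axes) [0.172 0.015 0.012]
rot units [-0.022 -0.    -0.002]
shift units after turn [0.172 0.015 0.012]
```

Call:
carry_out --deltas '[0.15,0.015,0.012,0,0,0,1,0,0,0,0,0,0,-1,0,0,0,0,0,0,-1,0,0,0,0,0,0,-1,0,0,0,0,0,0,-1,0,0,0,0,0,0,-1]' --newtons 30

```text
clock: 3.9
position: [0.4467, -0.2061, 0.0037]
ee_rot: [0.029, 0.707, 0.029, -0.706]
contact_force: [-0.9, 0.6, 4.5]
width: 0.0531
```

```bash
python3 g.py 0.4465 -0.2065 0.002 -85.3;python3 -c "
from h import *
snap('wrist','w2.png')"
```

```text
pos [ 0.4467 -0.2061  0.0037] F [-0.9  0.6  4.5] w 0.0531 t 3.9 q [-0.57  0.4   1.99 -0.    0.75  0.92]
shift units (current tool axes) [0.028 0.006 0.003]
rot units [-0.013 -0.007 -0.006]
shift units after turn [0.028 0.006 0.003]
```

View pics/w2.png

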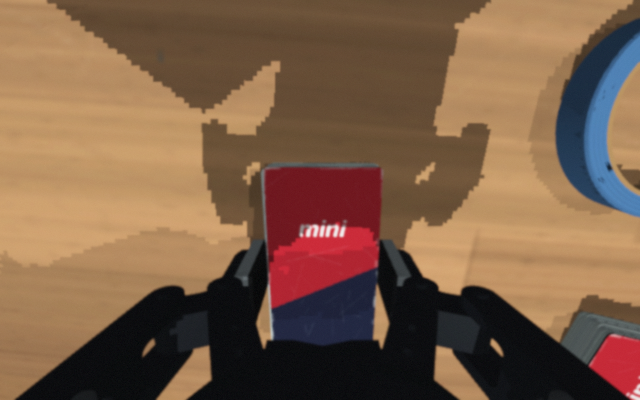

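The fan is held between the pads at 53 mm opening. I lift it and plan the move to the bay.

Call:
carry_out --deltas '[-0.15,0,0,0,0,0,-1,-0.4,0,0,0,0,0,-1,-0.5,0,0,0,0,0,-1,-0.5,0,0,0,0,0,-1,-0.5,0,0,0,0,0,-1,0,0,0,0,0,0,-1]'

```text
clock: 4.7
position: [0.448, -0.207, 0.1286]
ee_rot: [0.03, 0.708, 0.028, -0.705]
contact_force: [-0.0, 0.6, -2.2]
width: 0.0531
```

```bash
python3 - <<'E'
from h import *
im=snap('wrist','w3.png');P=cloud(im)
# case mid: rim fit from top view restricted tightly, in lines
t=load('t0.png');T=cloud(t)
ang=np.radians(7.5)
s=T[186:262,155:292].reshape(-1,3);s=s[(s[:,2]>.044)&(s[:,2]<.056)]
for a in np.arange(6.5,8.6,.25):
    r=np.radians(a);ex=np.array([np.cos(r),np.sin(r)]);ey=np.array([-np.sin(r),np.cos(r)])
    q=np.c_[s[:,:2]@ex,s[:,:2]@ey]
    lo,hi=np.percentile(q,[1,99],axis=0);print(a,hi-lo,(ex*(lo+hi)[0]/2+ey*(lo+hi)[1]/2))
E
python3 g.py 0.467 0.201 0.13 -82.5
```

```text
6.5 [0.14476793 0.27037174] [0.48183989 0.13591658]
6.75 [0.14391779 0.27027242] [0.48193224 0.13594706]
7.0 [0.14309079 0.27018281] [0.48200128 0.13605986]
7.25 [0.14253118 0.27024289] [0.48201442 0.13606482]
7.5 [0.14229712 0.27028223] [0.48211933 0.13597225]
7.75 [0.14264312 0.27021667] [0.48212023 0.13602929]
8.0 [0.14308164 0.27022344] [0.48208418 0.13606429]
8.25 [0.14373115 0.27045914] [0.48205208 0.13610628]
8.5 [0.14456452 0.27078801] [0.48200715 0.13612298]
pos [ 0.4469 -0.2063  0.1271] F [-0.1 -1.  -0.4] w 0.0531 t 4.75 q [-0.57  0.24  1.84 -0.    1.06  0.92]
shift units (current tool axes) [-0.056 -6.738 -0.884]
rot units [-0.714 -0.025 -0.021]
shift units after turn [-0.048 -6.686 -1.219]
```

View pics/w3.png

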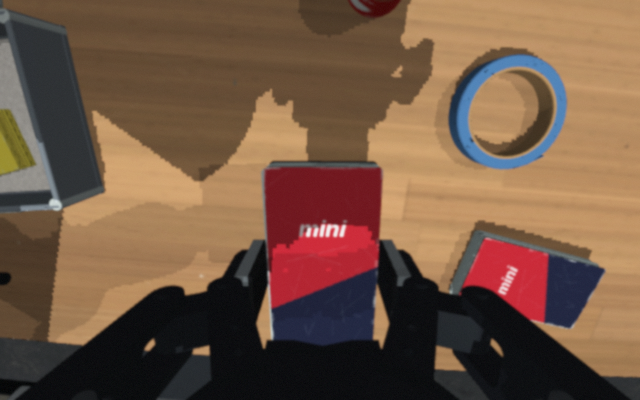

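```bash
python3 - <<'E'
from h import *
im=load('w3.png');st=readout.get_state()
print(im['origin']-st['position'], q2R(im['orientation'])[:,2])
E
python3 g.py 0.47 0.201 0.127 -82.5
```

```text
[0.07254053 0.00499006 0.14450722] [-0.27634869 -0.02614447 -0.96070176]
pos [ 0.4469 -0.2063  0.1271] F [-0.1 -1.  -0.4] w 0.0531 t 4.75 q [-0.57  0.24  1.84 -0.    1.06  0.92]
shift units (current tool axes) [-6.000e-03 -6.734e+00 -9.340e-01]
rot units [-0.714 -0.025 -0.021]
shift units after turn [ 2.000e-03 -6.680e+00 -1.268e+00]
```

The wrist camera sits about 73 mm ahead of the TCP and would pass close to the open lid. I'll make the half turn so it faces the robot side.

Call:
carry_out --deltas '[0,0,0,-1,0,0,-1,0,0,0,-1,0,0,-1,0,0,0,-1,0,0,-1,0,0,0,-1,0,0,-1,0,0,0,-1,0,0,-1,0,0,0,-1,0,0,-1,0,0,0,-1,0,0,-1,0,0,0,-1,0,0,-1,0,0,0,-1,0,0,-1,0,0,0,-1,0,0,-1]'

```text
clock: 6.0
position: [0.4454, -0.2054, 0.1246]
ee_rot: [-0.268, -0.653, -0.27, 0.655]
contact_force: [-0.1, -0.2, -0.5]
width: 0.0532
```

Call:
carry_out --deltas '[0,0,0,-1,0,0,-1,0,0,0,-1,0,0,-1,0,0,0,-1,0,0,-1,0,0,0,-1,0,0,-1,0,0,0,-1,0,0,-1,0,0,0,-1,0,0,-1,0,0,0,-1,0,0,-1,0,0,0,-1,0,0,-1,0,0,0,-1,0,0,-1,0,0,0,-1,0,0,-1]'

```text
clock: 7.25
position: [0.4454, -0.2054, 0.1246]
ee_rot: [-0.475, -0.522, -0.478, 0.523]
contact_force: [-0.5, 0.1, -1.4]
width: 0.0532
```

Call:
carry_out --deltas '[0,0,0,-1,0,0,-1,0,0,0,-1,0,0,-1,0,0,0,-1,0,0,-1,0,0,0,-1,0,0,-1,0,0,0,-1,0,0,-1,0,0,0,-1,0,0,-1,0,0,0,-1,0,0,-1,0,0,0,-1,0,0,-1,0,0,0,-1,0,0,-1,0,0,0,-1,0,0,-1]'

```text
clock: 8.5
position: [0.4454, -0.2054, 0.1246]
ee_rot: [0.625, 0.328, 0.628, -0.328]
contact_force: [0.6, -1.2, -0.0]
width: 0.0532
```

Call:
carry_out --deltas '[0,0,0,-1,0,0,-1,0,0,0,-1,0,0,-1,0,0,0,-1,0,0,-1,0,0,0,-1,0,0,-1,0,0,0,-1,0,0,-1,0,0,0,-1,0,0,-1,0,0,0,-1,0,0,-1,0,0,0,-1,0,0,-1,0,0,0,-1,0,0,-1,0,0,0,-1,0,0,-1]'

```text
clock: 9.75
position: [0.4454, -0.2054, 0.1246]
ee_rot: [0.7, 0.094, 0.702, -0.093]
contact_force: [-0.3, 0.2, -0.4]
width: 0.0534
```

Call:
carry_out --deltas '[0,0,0,-1,0,0,-1,0,0,0,-1,0,0,-1,0,0,0,-1,0,0,-1,0,0,0,-1,0,0,-1,0,0,0,-1,0,0,-1,0,0,0,-0.7,0,0,-1]'

```text
clock: 10.5
position: [0.4454, -0.2054, 0.1246]
ee_rot: [0.705, -0.046, 0.707, 0.047]
contact_force: [0.3, -0.5, -0.8]
width: 0.0527
```

```bash
python3 g.py 0.47 0.201 0.127 97.5
```

```text
pos [ 0.4454 -0.2054  0.1246] F [ 0.3 -0.5 -0.8] w 0.0527 t 10.5 q [-0.57  0.24  1.84 -0.    1.06 -2.28]
shift units (current tool axes) [-0.028  6.661  1.295]
rot units [ 0.01  -0.039 -0.031]
shift units after turn [-0.04   6.661  1.291]
```

Call:
carry_out --deltas '[0,0.5,0.1,0,0,0,-1,0,0.7,0.13,0,0,0,-1,0,0.7,0.13,0,0,0,-1,0,0.7,0.13,0,0,0,-1,0,0.7,0.13,0,0,0,-1,0,0.7,0.13,0,0,0,-1,0,0.7,0.13,0,0,0,-1,0,0.7,0.13,0,0,0,-1,0,0.7,0.13,0,0,0,-1,0,0.5,0.13,0,0,0,-1]'

```text
clock: 11.75
position: [0.4693, 0.1979, 0.1246]
ee_rot: [0.704, -0.046, 0.707, 0.046]
contact_force: [1.1, 0.5, -0.5]
width: 0.0528
```

```bash
python3 g.py 0.47 0.201 0.012 97.5; python3 -c "
from h import *
snap('wrist','w4.png');snap('scene','s4.png')"
```

```text
pos [0.4693 0.1979 0.1246] F [ 1.1  0.5 -0.5] w 0.0528 t 11.75 q [ 0.26  0.27  1.81  0.    1.07 -1.44]
shift units (current tool axes) [1.876 0.05  0.024]
rot units [ 0.002 -0.047  0.005]
shift units after turn [1.876 0.049 0.017]
```

View pics/w4.png

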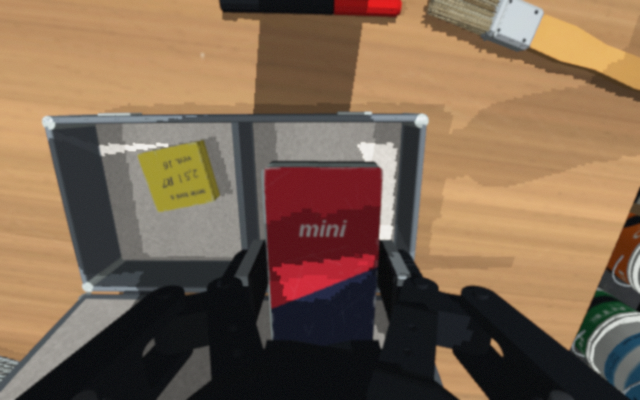

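View pics/s4.png

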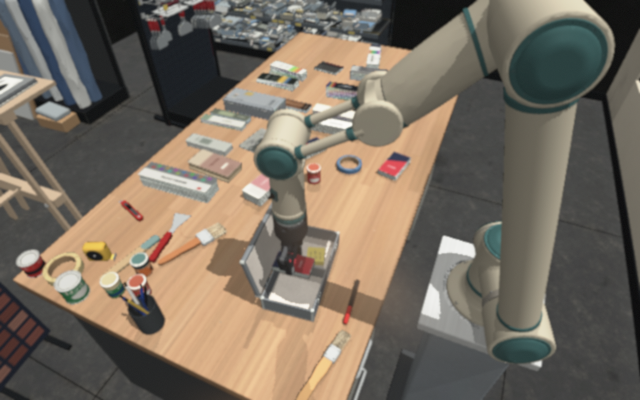

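Call:
carry_out --deltas '[0.2,0.05,0.02,0,0,0,-1,0.35,0,0,0,0,0,-1,0.35,0,0,0,0,0,-1,0.35,0,0,0,0,0,-1,0.25,0,0,0,0,0,-1,0.15,0,0,0,0,0,-1,0.1,0,0,0,0,0,-1,0,0,0,0,0,0,-1]'

```text
clock: 12.85
position: [0.4715, 0.1995, 0.0211]
ee_rot: [0.706, -0.046, 0.706, 0.046]
contact_force: [0.0, 0.3, -0.6]
width: 0.0528
```

```bash
python3 g.py 0.47 0.201 0.0135 97.5; python3 -c "
from h import *
snap('wrist','w5.png')"
```

```text
pos [0.4715 0.1995 0.0211] F [ 0.   0.3 -0.6] w 0.0528 t 12.85 q [ 0.26  0.39  1.93 -0.    0.82 -1.44]
shift units (current tool axes) [ 0.127  0.028 -0.022]
rot units [-0.016 -0.003  0.002]
shift units after turn [ 0.127  0.028 -0.022]
```

View pics/w5.png

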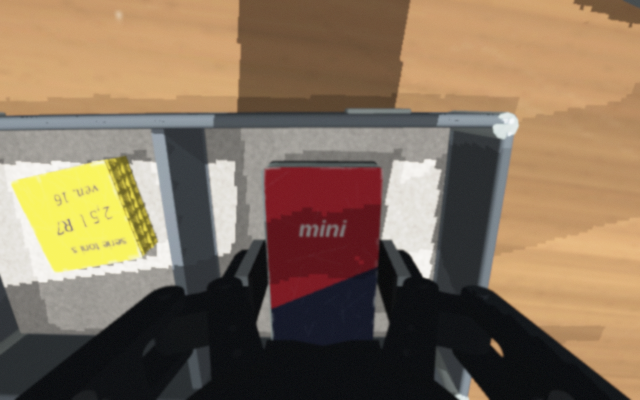

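The fan sits well inside the left compartment, centred between the walls at (205–445), with the notes at (85,215). I lower it the last bit and release.

Call:
carry_out --deltas '[0.12,0.02,-0.02,0,0,0,-1,0,0,0,0,0,0,-1,0,0,0,0,0,0,0.6,0,0,0,0,0,0,0.6,0,0,0,0,0,0,0.6,-0.2,0,0,0,0,0,0.6,-0.4,0,0,0,0,0,0.6,-0.5,0,0,0,0,0,0.6,-0.5,0,0,0,0,0,0.6,-0.5,0,0,0,0,0,0.6]'

```text
clock: 14.15
position: [0.4702, 0.2006, 0.142]
ee_rot: [0.706, -0.046, 0.705, 0.046]
contact_force: [0.6, -0.0, 0.6]
width: 0.0684
```

```bash
python3 g.py 0.47 0.201 0.2 97.5
python3 - <<'E'
from h import *
im=snap('wrist','w6.png');P=cloud(im)
ex=np.array([np.cos(np.radians(7.5)),np.sin(np.radians(7.5))]);ey=np.array([-ex[1],ex[0]])
h=cv2.cvtColor(im['color'],cv2.COLOR_RGB2HSV);c=im['color'].astype(int)
m=((c[...,0]-c[...,1]>50)|(c[...,2]-c[...,0]>15))&(P[...,2]>.015)&(P[...,2]<.035)
k,l,st,_=cv2.connectedComponentsWithStats(m.astype(np.uint8));i=1+np.argmax(st[1:,4]);p=P[l==i]
r=cv2.minAreaRect((p[:,:2]*1000).astype(np.float32));d=np.array(r[0])/1000-[.4734,.2014]
print(r,np.percentile(p[:,2],[5,50,95]),'in bay',d@ex,d@ey)
E
```

```text
pos [0.4702 0.2006 0.142 ] F [ 0.6 -0.   0.6] w 0.0684 t 14.15 q [ 0.27  0.25  1.78 -0.    1.11 -1.43]
shift units (current tool axes) [-0.967  0.006 -0.001]
rot units [-0.014  0.016 -0.001]
shift units after turn [-0.967  0.006 -0.003]
((459.4179382324219, 199.03985595703125), (69.73042297363281, 50.87696838378906), 7.369065761566162) [0.0221264  0.02324201 0.02431163] in bay -0.014170503905896074 -0.0005149274015958414
```

View pics/w6.png

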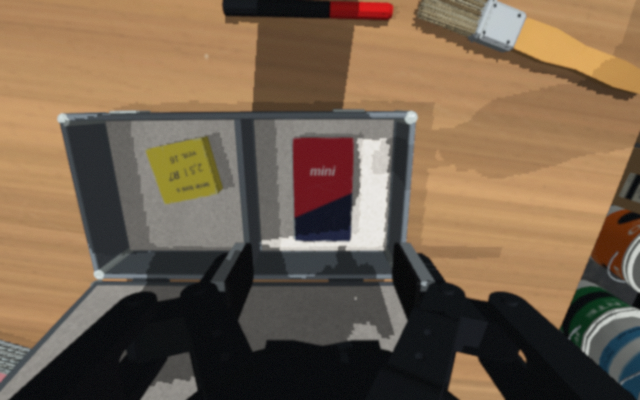

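The fan lies flat, with its top at z=0.023, at the bay's centre. Next I go over the lid with the fingers shut, to its back side.

Call:
carry_out --deltas '[-0.5,0,0,0,0,0,-1,-0.5,-0.3,0,0,0,0,-1,-0.5,-0.4,0,0,0,0,-1,-0.5,-0.4,0,0,0,0,-1,0,0,0.3,0,0,0,-1,0,0,0.6,0,0,0,-1,0,0,0.6,0,0,0,-1,0,0,0.6,0,0,0,-1,0,0,0.3,0,0,0,-1,0,0,0,0,0,0,-1]'

```text
clock: 15.45
position: [0.6224, 0.1546, 0.258]
ee_rot: [0.705, -0.046, 0.706, 0.046]
contact_force: [-0.7, 0.2, -0.9]
width: -0.0001
```

```bash
cat > k.py <<'E'
from h import *
st=readout.get_state();p=st['position'];d=p[:2]-[.482,.136];a=np.radians(7.5)
print('caseX %.4f Y %.4f z %.4f'%(d@[np.cos(a),np.sin(a)],d@[-np.sin(a),np.cos(a)],p[2]),'F',st['contact_force'].round(1),'w',st['width'].round(4),'t',st['clock'],q2R(st['ee_rot']).round(2).tolist(),st['qpos'].round(2))
E
python3 k.py; python3 -c "
from h import *
snap('top','t7.png');snap('scene','s7.png')"
```

```text
Traceback (most recent call last):
  File "k.py", line 3, in <module>
    print('caseX %.4f Y %.4f z %.4f'%(d@[np.cos(a),np.sin(a)],d@[-np.sin(a),np.cos(a)],p[2]),'F',st['contact_force'].round(1),'w',st['width'].round(4),'t',st['clock'],q2R(st['ee_rot']).round(2).tolist(),st['qpos'].round(2))
                                                                                                                                  ^^^^^^^^^^^^^^^^^
AttributeError: 'float' object has no attribute 'round'
```

View pics/s7.png

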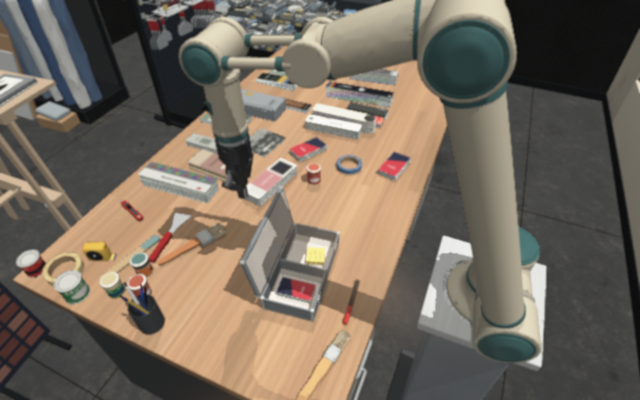

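View pics/t7.png

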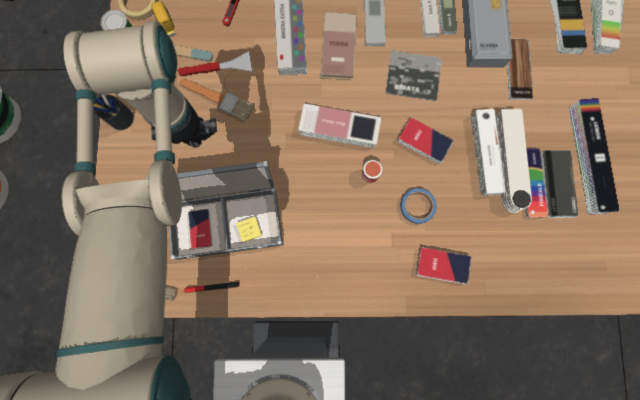

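The tool is behind the lid, and the fan sits in the left compartment at (200,229) in the top view. I go down behind the lid.

Call:
carry_out --deltas '[0.4,0,0,0,0,0,-1,0.5,0,0,0,0,0,-1,0.5,0,0,0,0,0,-1,0.4,0,0,0,0,0,-1,0,0,0,0,0,0,-1]'

```text
clock: 16.18
position: [0.6189, 0.1538, 0.1503]
ee_rot: [0.704, -0.046, 0.707, 0.046]
contact_force: [-0.3, 0.0, -0.3]
width: 0.0001
```

```bash
sed -i "s/st\['width'\].round(4)/st['width']/; s/,q2R.*/)/" k.py; python3 k.py
```

```text
caseX 0.1381 Y -0.0002 z 0.1503 F [-0.3  0.  -0.3] w 8.716648420032449e-05 t 16.175
```

Call:
carry_out --deltas '[0,0,-0.15,0,0,0,-1,0,0,-0.15,0,0,0,-1,0,0,-0.15,0,0,0,-1,0,0,-0.15,0,0,0,-1,0,0,-0.15,0,0,0,-1,0,0,-0.15,0,0,0,-1,0,0,-0.15,0,0,0,-1,0,0,-0.15,0,0,0,-1]'

```text
clock: 17.18
position: [0.5495, 0.1444, 0.1519]
ee_rot: [0.706, -0.046, 0.706, 0.046]
contact_force: [1.8, 0.2, -0.7]
width: -0.0001
```

```bash
python3 k.py; python3 -c "
from h import *
snap('scene','s8.png');snap('wrist','w8.png')"
```

```text
caseX 0.0680 Y -0.0005 z 0.1519 F [ 1.8  0.2 -0.7] w -9.746187443028071e-05 t 17.175
```

View pics/s8.png

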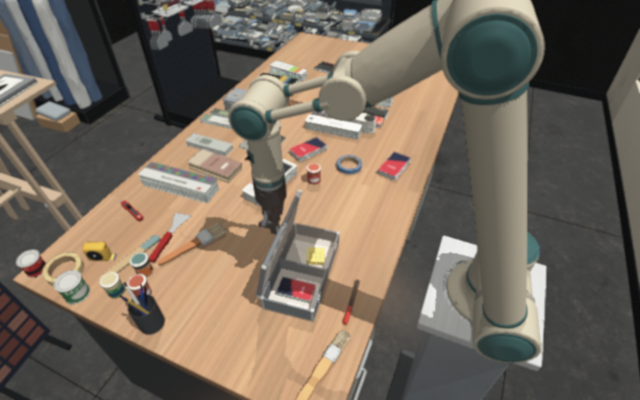

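View pics/w8.png

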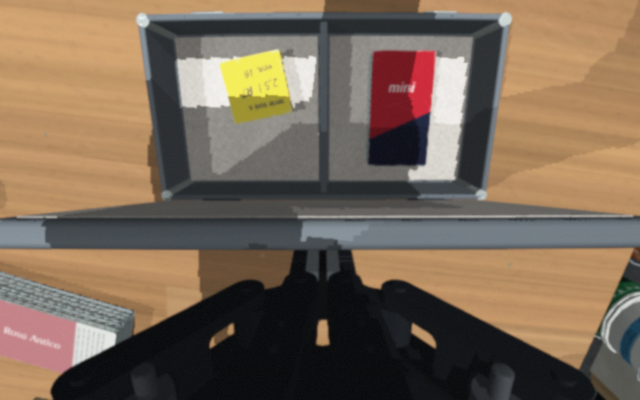

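The lid is just inside upright, with 1.8 N contact. I follow the lid's arc.

Call:
carry_out --deltas '[-0.05,0,-0.03,0,0,0,-1,0,0,-0.17,0,0,0,-1,0,0,-0.17,0,0,0,-1,0.03,0,-0.17,0,0,0,-1,0.03,0,-0.17,0,0,0,-1,0.06,0,-0.17,0,0,0,-1,0.07,0,-0.17,0,0,0,-1]'

```text
clock: 18.15
position: [0.4869, 0.1363, 0.1434]
ee_rot: [0.706, -0.046, 0.706, 0.046]
contact_force: [1.4, 0.8, 0.6]
width: -0.0002
```

```bash
python3 k.py; python3 -c "
from h import *
snap('scene','s9.png');snap('wrist','w9.png')"
```

```text
caseX 0.0049 Y -0.0004 z 0.1434 F [1.4 0.8 0.6] w -0.0001526304733019312 t 18.15
```

View pics/w9.png

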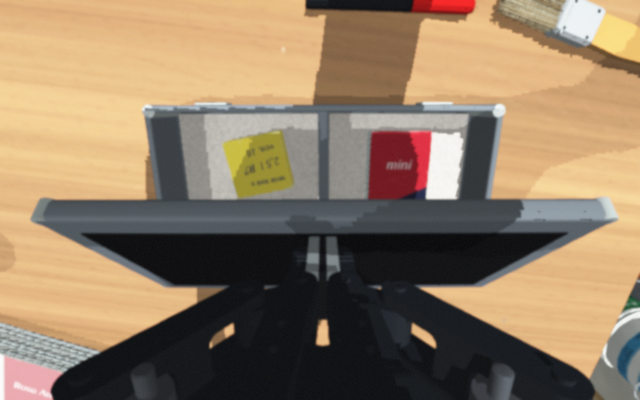

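View pics/s9.png

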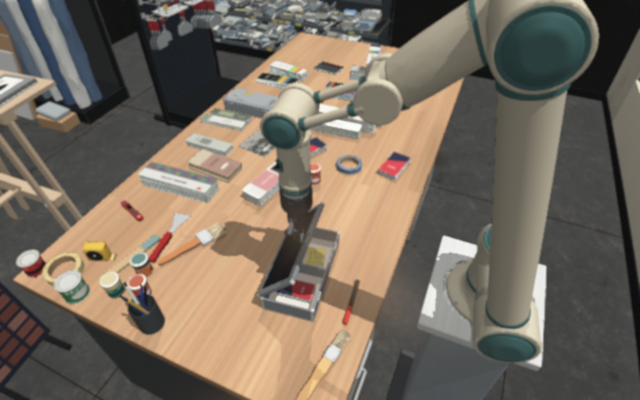

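Call:
carry_out --deltas '[0.11,0,-0.14,0,0,0,-1,0.11,0,-0.14,0,0,0,-1,0.14,0,-0.11,0,0,0,-1,0.14,0,-0.11,0,0,0,-1,0.16,0,-0.08,0,0,0,-1,0.16,0,-0.08,0,0,0,-1,0.13,0,-0.04,0,0,0,-1,0.13,0,-0.04,0,0,0,-1]'

```text
clock: 19.25
position: [0.4433, 0.1306, 0.0783]
ee_rot: [0.705, -0.046, 0.706, 0.046]
contact_force: [0.4, 1.2, 1.1]
width: 0.0001
```

```bash
python3 k.py
```

```text
caseX -0.0390 Y -0.0003 z 0.0783 F [0.4 1.2 1.1] w 0.00010081846714136701 t 19.25
```

Now the last 15 mm down to z≈0.063, slowly.

Call:
carry_out --deltas '[0.07,0,0,0,0,0,-1,0.07,0,0,0,0,0,-1,0.07,0,0,0,0,0,-1,0.05,0,0,0,0,0,-1,0,0,0,0,0,0,-1]'

```text
clock: 19.88
position: [0.4437, 0.1306, 0.0631]
ee_rot: [0.706, -0.046, 0.706, 0.046]
contact_force: [0.4, -0.0, -0.4]
width: -0.0002
```

Call:
carry_out --deltas '[0.03,0,0,0,0,0,-1,0,0,0,0,0,0,-1]'

```text
clock: 20.12
position: [0.444, 0.1307, 0.0625]
ee_rot: [0.706, -0.046, 0.705, 0.046]
contact_force: [-2.2, -0.1, 8.0]
width: 0.0001
```

It met the stop: 8 N at z=0.0625, so the lid is seated. I back off and check.

Call:
carry_out --deltas '[-0.1,0,0,0,0,0,-1,-0.4,0,0,0,0,0,-1,-0.6,0,0,0,0,0,-1,-0.6,0,0,0,0,0,-1,-0.6,0,0,0,0,0,-1,0,-0.7,0,0,0,0,-1,0,-0.7,0,0,0,0,-1,0,-0.7,0,0,0,0,-1,0,-0.7,0,0,0,0,-1,0,0,0,0,0,0,-1]'

```text
clock: 21.38
position: [0.466, -0.0384, 0.1997]
ee_rot: [0.706, -0.045, 0.705, 0.044]
contact_force: [0.2, 0.1, 0.2]
width: 0.0
```

```bash
python3 k.py
python3 - <<'E'
from h import *
im=snap('top','t10.png');snap('scene','s10.png');P=cloud(im)
a=np.radians(7.5);ex=np.array([np.cos(a),np.sin(a)]);ey=np.array([-ex[1],ex[0]])
q=P[...,:2]-[.482,.136];X=q@ex;Y=q@ey;Z=P[...,2]
for x0 in (-.06,-.03,0,.03,.06):
    m=(abs(X-x0)<.006)&(abs(Y)<.12)&(Z<.1)&(Z>.01);print(x0,m.sum(),np.median(Z[m]) if m.any() else None)
for n,(u0,u1,v0,v1,lo,hi) in dict(pot=(358,388,154,186,.045,.07),tape=(395,442,182,226,.01,.03)).items():
    s=np.s_[v0:v1,u0:u1];m=(Z[s]>lo)&(Z[s]<hi);print(n,cv2.minAreaRect((P[s][m][:,:2]*1000).astype(np.float32)) if m.any() else 0)
E
```

```text
caseX -0.0386 Y -0.1708 z 0.1997 F [0.2 0.1 0.2] w 2.742535618718133e-05 t 21.375
-0.06 411 0.06196162179936726
-0.03 410 0.0626833408810834
0 322 0.0626211819389011
0.03 233 0.062830068876919
0.06 243 0.0620384706275976
pot ((613.8341674804688, -234.2401580810547), (45.93037796020508, 48.203712463378906), 0.19936183094978333)
tape ((528.2619018554688, -354.7726135253906), (88.68717956542969, 89.99578857421875), 25.82716941833496)
```

View pics/t10.png

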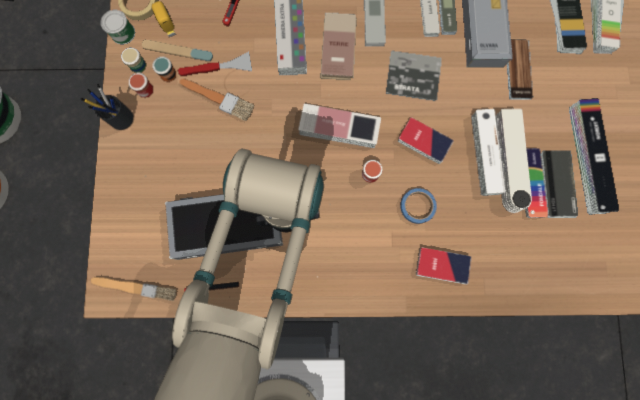

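View pics/s10.png

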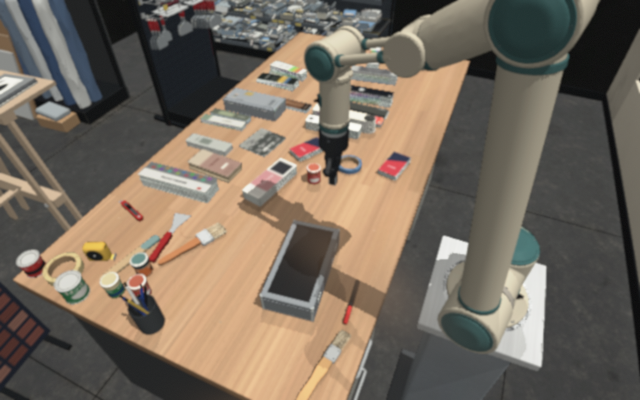

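The lid is level at 62–63 mm from front to back, so it is shut. The pot and tape have not moved, and the arm is clear at z=0.20.

```bash
python3 -c "
from h import *
print(job.sign_off())"
```

```text
the job is handed in; nothing more can be done
None
```

The pocket colour fan is in the case's empty left compartment, the lid is shut, and I handed the job in at about 21.5 s of the 51 s. The sign-off gives no verdict.

- **Which fan:** I picked the smallest of the three red/blue fans, measured at 95 × 53 × 16 mm. The other two were about 127 × 72 × 21 mm.
- **Fan placement:** After release its top sat at z = 0.023 m, flat on the compartment floor, with the lid still open at about 1.77 rad. The depth check put it 14 mm from the compartment centre, but that mask missed part of the fan. The release pose puts it about 3 mm off, and both are inside the limits. I saw it in place again with the lid about half shut, but not after that.
- **Lid:** I pushed it down until it met its stop at 8 N. Its top then measured 62–63 mm front to back, against 63 mm when shut.
- **Other items:** The notes were in their own compartment in that same half-shut view. The tester pot and tape roll are within 1 mm of where they started, and the arm ended clear of everything.

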